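Hold a hatch door in its hinge, ready for the pin

TASK

Take the tall hatch door (the one whose hinge leaf has two knuckles) off the welding table and offer it up to the jamb of the clamped frame, so that its two knuckles sit in the two gaps between the three knuckles of the jamb's leaf and all five bores line up well enough for the hinge pin to drop straight through. The program finishes while still holding the door there in mid-air, still and with its knuckles clear of the jamb's, neither resting on the frame nor pressing against it. Do not bang it against the frame, and leave the short door and the other things on the table where they are.

Things in the scene. Friction and masses are not known exactly. Their poses are not given: they have to be found in the camera images.
- door: Tall hatch door, to be held: 30 mm aluminium box-section frame with recessed 3 mm sheet, 140 wide (y), 190 high (z), 30 thick (x) mm, 0.6 kg give or take a third, standing loose and upright. Origin: centre of underside; z up; +x outside face with the hinge leaf and, at y = -55, mid height, a latch knob 8 mm proud; +y hinge edge. Centre of mass about 5 mm from the middle towards the hinge edge
- door_grip (a point): middle of the door's top rail, (0, 0, 168) mm in the door's frame, the place to grip it from above, fingers on its -x and +x faces. The rail is bare, 30 mm thick, z = 160 to 190, y = -40 to 40 between the stiles; below it only the 3 mm sheet in mid thickness
- door_knuckle_upper (a point): centre of the bore of the door's upper knuckle, (31, 75, 116) mm in the door's frame. Steel leaf: 6 mm plate on the +x face, y = 34 to 58, z = 44 to 146, carrying two knuckles: rings 22 mm outside, 14 mm bore, 18 mm long on one vertical axis at x = 31, y = 75, overhanging the hinge edge (y = 70). Axes as the door's
- door_knuckle_lower (a point): centre of the bore of the door's lower knuckle, (31, 75, 74) mm in the door's frame. Axes as the door's
- frame: Fixed unfinished frame of 40 mm aluminium box section. Jamb: post 40 x 40 mm, top 240 mm above the table. Sill, 40 mm high, from it to y = -170, a low steel cleat (34 mm high) bolted at its end; side sill, 40 mm high, to x = -150, a strap clamp across it at x = -105 (y = -57 to 55, 70 mm high). Origin: on the table under the jamb's centre; z up; +x outside face
- frame_gap_upper (a point): mid height of the upper gap on the jamb's vertical hinge axis, (36, -25, 165) mm in the frame's axes, where the door's upper knuckle centre belongs. Jamb leaf: 6 mm plate on the post's +x face (x = 20), y = -8 to 16, z = 93 to 195, with knuckles of 22 mm outside, 14 mm bore, 18 mm length centred at z = 102, 144, 186; gaps 24 mm high, so 3 mm above and below a door knuckle
- frame_gap_lower (a point): the same for the lower gap and lower knuckle, (36, -25, 123) mm. With the door in place and turned like the frame its origin is at (5, -100, 49) mm in the frame's axes: 10 mm from door edge to jamb, 9 mm over the sill, touching nothing, 5 mm free round each knuckle sideways. It goes in along the frame's +y, edge on, knuckles at gap height
- short_door: bystander, not to be used: a similar aluminium hatch door, 140 mm wide but only 136 mm high, with three knuckles on its leaf, standing upright on the table. Origin: centre of its underside; axes as for the tall door
- hinge_pin: bystander: the 10 mm steel hinge pin, 130 mm long with a bent end, lying on the table. It is fitted later by someone else. Origin at mid length, on the table
- mallet: bystander: rubber-faced mallet, white head 58 mm in diameter and 100 mm long, about 300 mm long in all, lying down. Origin on the table under its head, handle along its -x
- tape_measure: bystander: tape measure, 68 x 38 x 60 mm. Origin: centre of its underside
- offcut: bystander: offcut of 40 mm aluminium box section, 75 mm long, lying along its x. Origin: centre of its underside
- spray_bottle: bystander: white spray bottle, 76 mm in diameter, 214 mm high, upright. Origin: centre of its underside
- weld_magnet: bystander: flat welding magnet, 80 x 80 x 16 mm. Origin: centre of its underside
Things that resemble listed ones, but are neither listed nor needed, are in the scene too. Leave any turquoise look-alike of the door alone.

How it is judged (in metres and radians):
On the way:
1. the tall door has been lifted clear of the table in the gripper, still away from the jamb (height (world z) of door above 0.015 m and contact force between the fingers and door above 2 N and distance between door_knuckle_upper and frame_gap_upper above 0.03 m), for 0.2 s.
At the end, for the whole second after the job is handed in: Held still in mid-air by the gripper (over 2 N): both door bores within 3.5 mm of the jamb's hinge axis and 3 mm of mid gap in height, upright within 0.05 rad, under 2 N on the frame, underside over 40 mm up, under 20 mm/s (horizontal distance between door_knuckle_upper and frame_gap_upper below 0.0035 m and horizontal distance between door_knuckle_lower and frame_gap_lower below 0.0035 m and z of door_knuckle_upper in the frame of frame_gap_upper between -0.003 and 0.003 m and angle between the z axis of door and the z axis of frame, either way round below 0.05 rad and contact force between door and frame below 2 N and contact force between the fingers and door above 2 N and height (world z) of door above 0.04 m and linear speed of door below 0.02 m/s); the arm keeps its last pose, push and grip.
It fails at once if the door is banged against the frame (over 40 N) (contact force between door and frame above 40 N).
It fails at once if the short door is moved by more than 40 mm or knocked over (distance of short_door from where it was at the start of the episode above 0.04 m or angle between short_door's own z axis and vertical above 0.4 rad).
It fails at once if another thing on the table is moved by more than 40 mm or knocked over (distance of any of hinge_pin, mallet, tape_measure, offcut, spray_bottle, weld_magnet from where it was at the start of the episode above 0.04 m or angle between spray_bottle's own z axis and vertical above 0.4 rad).
It also fails if it takes over 51 s, if anything falls off the work surface, if the arm or the gripper's body presses on something with over 40 N, if the wrist force passes 120 N, or if a joint passes its speed limit or range.

ROBOT

A 6-joint arm with a two-finger parallel gripper is mounted at the origin on the work surface. World frame = base frame: x ahead of the robot, y to its left, z up, the work surface at z = 0. Lengths are in mm, angles in rad, forces in N, time in s.
With the tool pointing down it reaches from about 250 to 725 mm from the base axis. Payload 9.7 kg.
Tool frame: the origin (TCP) lies between the finger pads; the fingertips stand 19 mm ahead of it and the grasp point (between the pads) is the TCP; z points along the fingers, y is the line along which they close (so a half turn about z gives the same grasp; the last joint's range is limited). The gripper opens to 85 mm and grips with 20 to 120 N. Pads are 22 mm wide; open, the fingers measure 114 mm over their backs; the gripper's body (76 mm by 85 mm) begins 54 mm behind the grasp point. The pads swing forward as they close: fully open they stand 13 mm farther back than shut.
Start: joints at [1.335, 0.087, 0.176, 1.66, 0, 1.571], TCP at [128.489, 534.778, 250.284] pointing down, gripper open.
Joint ranges: [-3.13, 3.13], [-0.85, 1.81], [-1.15, 1.24], [-2.2, 2.28], [-1.44, 1.52], [-3.14, 3.14]. Speed limits (rad/s): [2.22, 2.22, 2.57, 3.14, 3.14, 3.14].

INTERFACE

Orientations are given as a unit quaternion [w, x, y, z].
In Python, from cell import get_state, vision, job gives the robot as it stands.
- The arm moves only by the shell command python3 -m creep 'ROWS' [FORCE]. ROWS is a JSON object of lists of equal length, an entry for each row: "jaw": the finger opening in mm, from 0 to 85.4; "offset": the shift along the tool's x, y, z in mm, a list of three; "turn": the turn, a rotation vector about the tool's x, y, z in degrees, a list of three. In form: {"jaw": [jaw, ...], "offset": [[x, y, z], ...], "turn": [[ax, ay, az], ...]}. A call has 1 to 20 rows; each row is the pose to reach, as a shift and turn from the pose commanded when the call began, along the tool's axes at that moment; what a row does not reach only later rows make up. A row lasts 1/10 s, in which the tool goes at most 50 mm and 8.59 degrees, less where a joint would pass 70% of its speed; a pose out of reach is approached as far as the arm can. A call with a gripper value outside its range is refused whole. The fingers move at their own pace and stop on an object; FORCE is the grip in N (left out, the last holds). Time passes only in rows, so rows that repeat a pose let the fingers close. It gives the time, the measured TCP pose, the force, the opening and the grip force at its end, in the units of the state.
- get_state(): the state, without advancing time (a new reading comes with each control period).
- vision.read_camera(name): name is "scene" or "top"; returns the picture (420x560x3 uint8, red, green, blue); there is no depth.
- vision.camera_model(name): a dict with "fx", "fy", "cx", "cy" (pixels), "view" (4x4, takes a point from world to camera coordinates). Camera axes: x right, y down, z forward; pixel columns grow to the right and rows downward; lengths in mm; the calibration is good to about 2 mm. A picture is of the moment at which its call begins. camera_model takes no time and is no camera call.
- job.close_job(): hands the job in; it is judged then, once.
The state is a dict: "time": time; "joint_positions": joint angles; "joint_vel": joint speeds; "joint_torque": joint torques, N m; "eef_pos": TCP position; "tcp_rot": TCP orientation; "wrist_force": force on the tool from outside, world axes, zero at the start; "torque": the same for the moment, N m; "gripper_width": opening from 0.0 (shut) to 1.0 (fully open); "grasp_force": force on a finger pad.
Only numpy, scipy, OpenCV 4.12 (cv2) and the standard library are available. Lean on these libraries where they do the work, as an engineer would, in place of code of your own. Each camera call takes 0.05 s, during which the arm holds its last target. There are 200 camera calls.

## Working session

There is one attempt and no reset: what is moved stays moved. The work goes in short steps, Python scripts to look and compute and a shell command to move; the robot and the scene stay as the last step left them, time stands still between calls to the robot, and variables do not carry over. Pictures are saved under pics/ and viewed, at most 10 in all, crops included, and the job is handed in when it is done.

```bash
mkdir -p pics; python3 - <<'E'
from cell import get_state, vision
import cv2,json
for n in("scene","top"):
    im=vision.read_camera(n); cv2.imwrite(f"pics/{n}0.png",im[:,:,::-1])
    m=vision.camera_model(n); print(n,m)
s=get_state(); print(s["time"],s["eef_pos"],s["tcp_rot"],s["gripper_width"])
E
```

```text
scene {'fx': 438.8713836491051, 'fy': 438.8713836491051, 'cx': 271.8666269548349, 'cy': 204.12176104957302, 'view': array([[ 8.30455890e-01,  5.57083372e-01,  1.06368683e-03,
        -4.57622829e+02],
       [ 4.67386627e-01, -6.95701533e-01, -5.45480630e-01,
        -2.20898607e+02],
       [-3.03138180e-01,  4.53494755e-01, -8.38122754e-01,
         1.44496308e+03],
       [ 0.00000000e+00,  0.00000000e+00,  0.00000000e+00,
         1.00000000e+00]])}
top {'fx': 503.1437372562131, 'fy': 503.1437372562131, 'cx': 281.22065081578864, 'cy': 214.52773670286692, 'view': array([[ 2.53917457e-02, -9.99649550e-01, -7.48576218e-03,
        -2.54497363e+01],
       [-9.87299544e-01, -2.39019105e-02, -1.57061482e-01,
         5.95287093e+02],
       [ 1.56827516e-01,  1.13787548e-02, -9.87560456e-01,
         1.65458602e+03],
       [ 0.00000000e+00,  0.00000000e+00,  0.00000000e+00,
         1.00000000e+00]])}
0.1 [128.45940977 534.59684663 249.66525744] [-6.87612621e-05  1.17625285e-01  9.93057877e-01 -5.83655382e-04] 1.000055983359589
```

View pics/scene0.png

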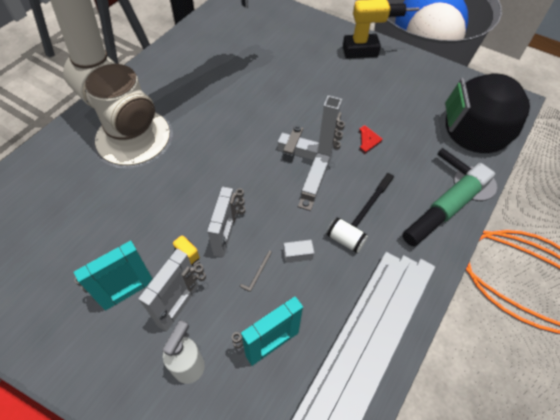

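View pics/top0.png

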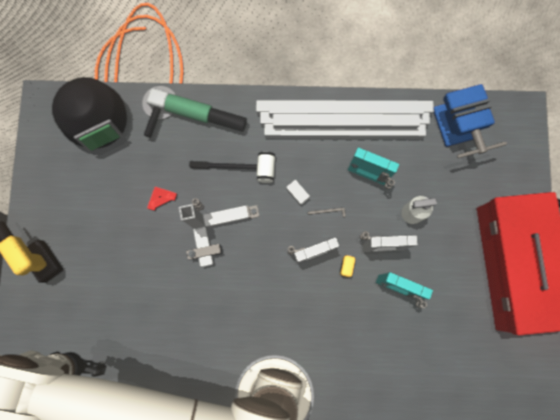

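The scene view shows two grey doors at about (222,220) and (168,290), with the frame's jamb at (330,125). In the top view the doors are at (316,250) and (392,242), and the jamb top is at (188,212). I'll zoom in to count knuckles.

```bash
python3 - <<'E'
import cv2,numpy as np
s=cv2.imread("pics/scene0.png");t=cv2.imread("pics/top0.png")
r=lambda a,f:cv2.resize(a,None,fx=f,fy=f,interpolation=cv2.INTER_CUBIC)
a=r(s[175:335,135:265],3.7);b=r(s[85:215,270:390],3.7)
h=np.zeros((600,800,3),np.uint8)
a=a[:600,:400];h[:a.shape[0],:a.shape[1]]=a;b=b[:600,:400];h[:b.shape[0],400:400+b.shape[1]]=b
cv2.imwrite("pics/c1.png",h)
c=r(t[225:275,280:425],5.5);d=r(t[190:275,170:270],3.5)
h=np.zeros((600,800,3),np.uint8);h[:275,:797]=c;h[290:290+d.shape[0],:d.shape[1]]=d
cv2.imwrite("pics/c2.png",h)
E
```

```text
Traceback (most recent call last):
ValueError: could not broadcast input array from shape (275,798,3) into shape (275,797,3)
```

View pics/c1.png

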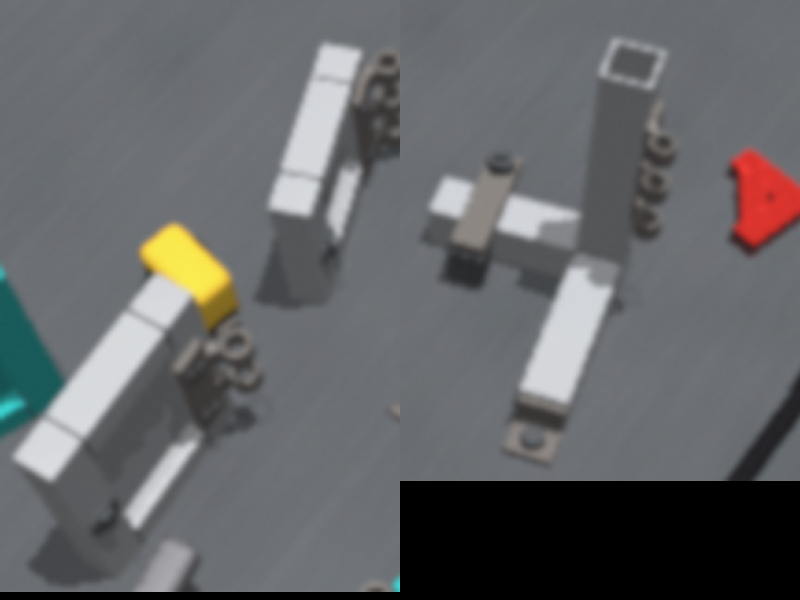

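Tall door (two knuckles) is the one at scene (168,290) / top (392,242); its hinge end is at top-left in both views, so door axes are roughly world axes, like the frame's. Measure it now with masks.

```bash
cat > h.py <<'E'
import cv2,numpy as np
from cell import vision
M={n:vision.camera_model(n) for n in("scene","top")}
def ray(n,uv,z):
    m=M[n];V=np.array(m["view"]);R,t=V[:3,:3],V[:3,3];c=-R.T@t
    uv=np.atleast_2d(np.asarray(uv,float))
    d=np.c_[(uv[:,0]-m["cx"])/m["fx"],(uv[:,1]-m["cy"])/m["fy"],np.ones(len(uv))]@R
    return c+d*((z-c[2])/d[:,2])[:,None]
def proj(n,P):
    m=M[n];q=np.atleast_2d(P)@np.array(m["view"])[:3,:3].T+np.array(m["view"])[:3,3]
    return np.c_[q[:,0]/q[:,2]*m["fx"]+m["cx"],q[:,1]/q[:,2]*m["fy"]+m["cy"]]
def rect(n,im,roi,thr,z):
    """brightest blob's contour in roi (u0,v0,u1,v1), upsampled, on plane z: centre, size, yaw"""
    u0,v0,u1,v1=roi;k=8
    g=cv2.resize(cv2.cvtColor(im[v0:v1,u0:u1],cv2.COLOR_BGR2GRAY),None,fx=k,fy=k,interpolation=cv2.INTER_CUBIC)
    c=max(cv2.findContours((g>thr).astype(np.uint8),0,1)[0],key=cv2.contourArea)[:,0]
    P=ray(n,(c+.5)/k-.5+[u0,v0],z)[:,:2]
    return cv2.minAreaRect(P.astype(np.float32)),P
E
python3 - <<'E'
from h import *
s=cv2.imread("pics/scene0.png");t=cv2.imread("pics/top0.png")
for thr in(165,180,195):
  for nm,n,im,roi,z in(("door","scene",s,(135,240,200,310),190),("door","top",t,(360,228,425,256),190),("jamb","scene",s,(318,90,348,112),240),
    ("jamb","top",t,(172,198,202,226),240),("sill","scene",s,(295,145,335,206),40),("sill","top",t,(200,200,262,232),40)):
    try:
      r,_=rect(n,im,roi,thr,z);print(thr,nm,n,np.round(r[0],1),np.round(r[1],1),round(r[2],1))
    except Exception as e: print(thr,nm,n,e)
r=lambda a,f:cv2.resize(a,None,fx=f,fy=f,interpolation=cv2.INTER_CUBIC)
c=r(t[225:275,280:425],5.5);d=r(t[190:275,170:270],3.5)
h=np.zeros((600,800,3),np.uint8);h[:275,:798]=c;h[290:290+d.shape[0],:d.shape[1]]=d
cv2.imwrite("pics/c2.png",h)
E
```

```text
165 door scene [ 490.7 -342.5] [169.   59.6] 89.0
165 door top [ 500.4 -359. ] [ 32.5 141.2] 3.7
165 jamb scene [549.6 259.8] [1.7 7.5] 22.1
165 jamb top [587.8 264.3] [ 4.2 13.2] 1.4
165 sill scene [589.1 175.9] [ 40.8 136. ] 13.5
165 sill top [591.1 172.2] [ 43.1 141.8] 13.7
180 door scene [ 490.9 -342.5] [168.   57.4] 89.1
180 door top [ 500.3 -358.8] [ 30.9 139.5] 3.7
180 jamb scene max() iterable argument is empty
180 jamb top max() iterable argument is empty
180 sill scene [589.1 175.5] [ 38.8 133. ] 13.6
180 sill top [591.1 171.9] [ 41.5 138.5] 13.6
195 door scene [ 500. -357.] [26.8 76.5] 4.3
195 door top [ 500.2 -358.8] [ 29.3 137.8] 3.9
195 jamb scene max() iterable argument is empty
195 jamb top max() iterable argument is empty
195 sill scene [589.4 175.3] [ 36.4 129.1] 13.5
195 sill top [591.1 171.9] [ 39.7 136. ] 13.6
```

View pics/c2.png

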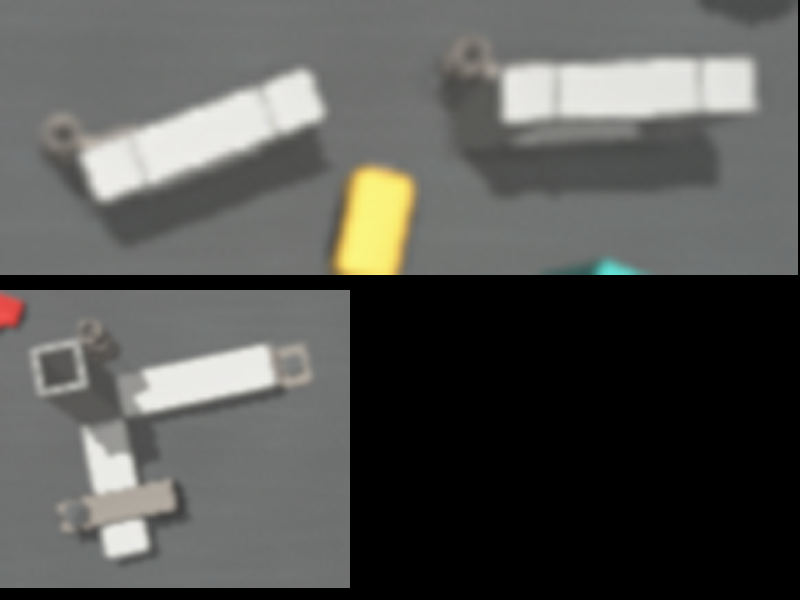

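Views agree: tall door centre ≈ (500,-359), yaw ≈ 3.8°; frame yaw ≈ 13.6°, jamb ≈ (567,270). The tool's y must turn from 76.5° to 3.8°, i.e. +72.7° about tool z. Moving now.

```bash
python3 -m creep '{"jaw":[85,85,85,85,85,85,85,85,85,85,85,85,85,85,85],"offset":[[-82,-37,-80],[-82,-37,-80],[-82,-37,-80],[-404,-391,-80],[-404,-391,-80],[-404,-391,-80],[-404,-391,-80],[-404,-391,-80],[-404,-391,-80],[-404,-391,-80],[-404,-391,-80],[-404,-391,-80],[-404,-391,-80],[-404,-391,-80],[-404,-391,-80]],"turn":[[0,0,0],[0,0,0],[0,0,0],[0,0,10],[0,0,18],[0,0,26],[0,0,34],[0,0,42],[0,0,50],[0,0,58],[0,0,66],[0,0,72.7],[0,0,72.7],[0,0,72.7],[0,0,72.7]]}' 80
cat >> h.py <<'E'
from scipy.spatial.transform import Rotation as Ro
def dev(p,yaw):
    """offset and turn (deg) in tool axes from the measured pose to TCP p, tool y at yaw deg, pointing down"""
    from cell import get_state
    s=get_state();q=np.array(s["tcp_rot"]);R=Ro.from_quat(q[[1,2,3,0]])
    a=np.radians(yaw);G=Ro.from_matrix(np.array([[-np.sin(a),np.cos(a),0],[np.cos(a),np.sin(a),0],[0,0,-1]]))
    G=Ro.from_matrix(np.c_[[-np.sin(a),np.cos(a),0],[np.cos(a),np.sin(a),0],[0,0,-1]])
    print("t",s["time"],"pos",np.round(s["eef_pos"],1),"off",np.round(R.inv().apply(np.array(p)-s["eef_pos"]),1),"turn",np.round(np.degrees((R.inv()*G).as_rotvec()),2),"q6",np.round(s["joint_positions"],2),"W",np.round(s["wrist_force"],1),"grip",s["gripper_width"],s["grasp_force"])
E
python3 - <<'E'
from h import *
dev([500.3,-358.8,300],3.8)
t=cv2.imread("pics/top0.png");s=cv2.imread("pics/scene0.png")
for thr in(115,125,135,145):
  for n,im,roi in(("top",t,(174,200,202,224)),("scene",s,(318,92,348,112))):
    r,P=rect(n,im,roi,thr,240);print(thr,n,np.round(r[0],1),np.round(r[1],1),round(r[2],1))
E
```

```text
time: 1.6
eef_pos: [430.1, 60.0, 329.6]
tcp_rot: [-0.001, 0.684, 0.73, -0.0]
wrist_force: [0.5, 0.0, 0.5]
gripper_width: 0.99
grasp_force: 0.0
t 1.6 pos [430.1  60.  329.6] off [-422.4   43.2   29.5] turn [-0.07 -0.01 -0.11] q6 [ 0.14 -0.14  0.11  1.82  0.    1.64] W [0.5 0.  0.5] grip 0.9901969179902174 0.0
115 top [571.2 272.5] [64.5 76.1] 3.4
115 scene [564.2 277.2] [48.4 49. ] 13.0
125 top [568.5 268.7] [47.3 56.9] 13.6
125 scene [564.4 276.9] [45.8 45.9] 13.4
135 top [567.6 271.9] [45.3 48.1] 12.6
135 scene [564.5 276.5] [43.9 43.1] 13.1
145 top [567.1 272.7] [43.8 44.4] 12.6
145 scene [547.3 272. ] [ 6.7 40.2] 12.9
```

```bash
python3 -m creep '{"jaw":[85,85,85,85,85,85,85,85,85,85,85,85,85,85,85,85,85],"offset":[[-422,43,30],[-422,43,30],[-422,43,30],[-422,43,30],[-422,43,30],[-422,43,30],[-422,43,30],[-422,43,30],[-422,43,30],[-422,43,30],[-422,43,30],[-422,43,70],[-422,43,110],[-422,43,135],[-422,43,150],[-422,43,160],[-422,43,160]],"turn":[[0,0,0],[0,0,0],[0,0,0],[0,0,0],[0,0,0],[0,0,0],[0,0,0],[0,0,0],[0,0,0],[0,0,0],[0,0,0],[0,0,0],[0,0,0],[0,0,0],[0,0,0],[0,0,0],[0,0,0]]}'
python3 - <<'E'
from h import *
im=vision.read_camera("scene")[:,:,::-1];cv2.imwrite("pics/s1.png",im)
a=cv2.resize(im[180:330,110:290],None,fx=4,fy=4,interpolation=cv2.INTER_CUBIC);cv2.imwrite("pics/s1c.png",a)
dev([500.3,-358.8,170],3.8)
E
```

```text
time: 3.3
eef_pos: [500.9, -356.3, 169.8]
tcp_rot: [-0.0, 0.683, 0.731, 0.0]
wrist_force: [-0.3, -0.7, 0.6]
gripper_width: 0.994
grasp_force: 0.0
t 3.35 pos [ 501.1 -356.9  170.9] off [-1.9 -0.9  0.9] turn [0.02 0.01 0.07] q6 [-0.62  0.23  0.18  1.52  0.    0.88] W [-1.6  0.   0.4] grip 0.9990588157005451 0.0
```

View pics/s1c.png

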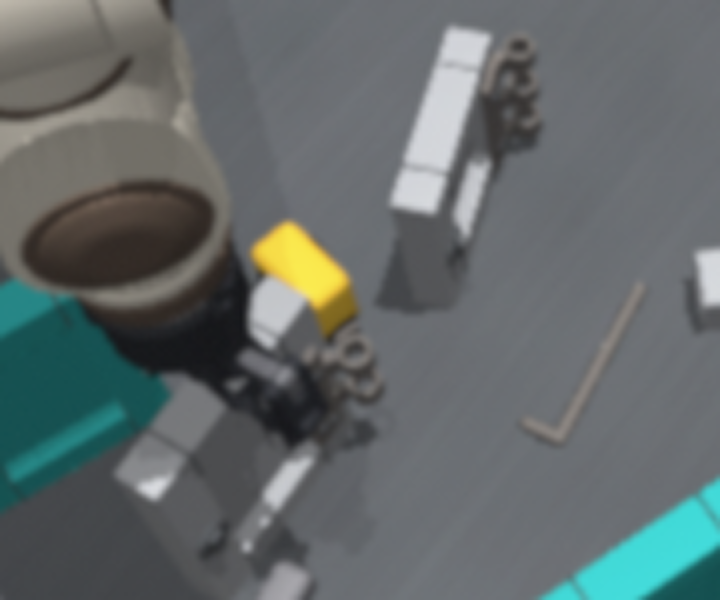

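The fingers straddle the tall door's top rail around (280,380) in the crop, and the leaf and knuckles at (355,350) are clear. Close and lift.

```bash
python3 -m creep '{"jaw":[0,0,0,0,0,0,0,0,0,0,0,0,0,0,0,0,0,0,0,0],"offset":[[0,0,0],[0,0,0],[0,0,0],[0,0,0],[0,0,0],[0,0,0],[0,0,0],[0,0,0],[0,0,0],[0,0,0],[0,0,0],[0,0,-10],[0,0,-25],[0,0,-50],[0,0,-80],[0,0,-110],[0,0,-130],[0,0,-140],[0,0,-140],[0,0,-140]],"turn":[[0,0,0],[0,0,0],[0,0,0],[0,0,0],[0,0,0],[0,0,0],[0,0,0],[0,0,0],[0,0,0],[0,0,0],[0,0,0],[0,0,0],[0,0,0],[0,0,0],[0,0,0],[0,0,0],[0,0,0],[0,0,0],[0,0,0],[0,0,0]]}' 80
python3 - <<'E'
from h import *
dev([430,0,330],8)
E
```

```text
time: 5.35
eef_pos: [500.7, -357.9, 309.1]
tcp_rot: [-0.001, 0.683, 0.73, -0.0]
wrist_force: [-0.2, -0.1, -6.6]
gripper_width: 0.342
grasp_force: 80.1
t 5.35 pos [ 500.7 -357.9  309.1] off [361.8 -46.9 -20.3] turn [-0.09 -0.08 -4.21] q6 [-0.62  0.29  0.53  1.81  0.    0.88] W [-0.2 -0.1 -6.6] grip 0.3416993638826443 80.0538682937622
```

```bash
python3 -m creep '{"jaw":[0,0,0,0,0,0,0,0,0,0,0,0,0,0,0,0,0,0,0],"offset":[[0,0,-15],[0,0,-35],[10,3,-50],[32,10,-50],[65,20,-50],[102,31,-50],[143,43,-50],[185,56,-50],[226,69,-50],[268,81,-50],[310,94,-50],[346,105,-50],[383,116,-50],[416,126,-50],[439,133,-50],[453,137,-50],[460,140,-50],[462,140.5,-50],[462,140.5,-50]],"turn":[[0,0,0],[0,0,0],[0,0,0],[0,0,0],[0,0,-1],[0,0,-2],[0,0,-3],[0,0,-4],[0,0,-5],[0,0,-6],[0,0,-7],[0,0,-8],[0,0,-9],[0,0,-9.8],[0,0,-9.8],[0,0,-9.8],[0,0,-9.8],[0,0,-9.8],[0,0,-9.8]]}'
python3 -m creep '{"jaw":[0,0,0,0,0,0,0,0],"offset":[[0,0,10],[0,0,30],[0,0,55],[0,0,75],[0,0,90],[0,0,100],[0,0,100],[0,0,100]],"turn":[[0,0,0],[0,0,0],[0,0,0],[0,0,0],[0,0,0],[0,0,0],[0,0,0],[0,0,0]]}'
python3 - <<'E'
from h import *
dev([610.5,112.2,259],13.6)
h=np.zeros((600,800,3),np.uint8)
im=vision.read_camera("scene")[:,:,::-1];cv2.imwrite("pics/s2.png",im)
h[:,:400]=cv2.resize(im[75:225,260:360],(400,600),interpolation=cv2.INTER_CUBIC)
im=vision.read_camera("top")[:,:,::-1];cv2.imwrite("pics/t2.png",im)
h[:400,400:]=cv2.resize(im[170:270,170:270],(400,400),interpolation=cv2.INTER_CUBIC)
cv2.imwrite("pics/v2.png",h)
E
```

```text
time: 7.25
eef_pos: [610.4, 111.5, 360.1]
tcp_rot: [-0.0, 0.619, 0.786, -0.0]
wrist_force: [0.1, -0.1, -6.5]
gripper_width: 0.338
grasp_force: 80.5
time: 8.05
eef_pos: [610.4, 111.8, 261.1]
tcp_rot: [0.0, 0.619, 0.786, 0.0]
wrist_force: [-0.7, -0.5, -6.1]
gripper_width: 0.34
grasp_force: 80.5
t 8.05 pos [610.4 111.8 261.1] off [0.4 0.2 2.1] turn [ 0.04  0.01 -0.05] q6 [ 0.18  0.27  0.4   1.71 -0.    1.52] W [-0.7 -0.5 -6.1] grip 0.34005331696001795 80.45216202735901
```

View pics/v2.png

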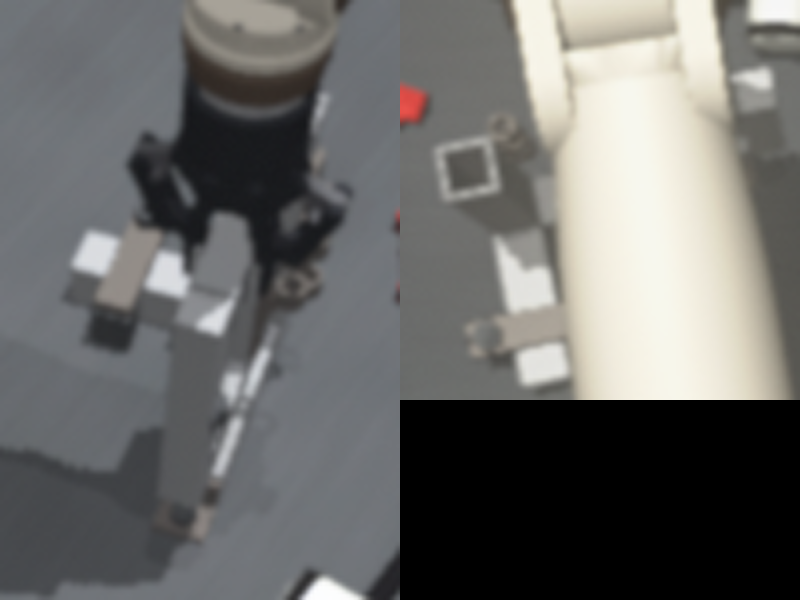

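The scene view shows the held door with latch-end top corner near pixel (312,152) and its upper knuckle near (334,146). The top view is blocked by the arm. I'll overlay predictions from the robot's pose and the frame estimate, so that both can be compared in the same camera.

```bash
cat > ov.py <<'E'
from h import *
def pose(o,yaw,z):
    a=np.radians(yaw);E=np.array([[np.cos(a),np.sin(a),0],[-np.sin(a),np.cos(a),0],[0,0,1]])
    return lambda P:np.array([o[0],o[1],z])+np.atleast_2d(P)@E
def circ(c,r):
    t=np.linspace(0,2*np.pi,60);return np.c_[c[0]+r*np.cos(t),c[1]+r*np.sin(t),np.full(60,c[2])]
def tile(n,im,u,v,w,h,k,polys):
    a=cv2.resize(im[v:v+h,u:u+w],None,fx=k,fy=k,interpolation=cv2.INTER_CUBIC)
    a=np.clip(a.astype(float)*1.3,0,255).astype(np.uint8)
    for P in polys:
        q=(proj(n,P)-[u,v]+.5)*k-.5
        cv2.polylines(a,[np.round(q).astype(np.int32)],False,(0,255,0),1)
    return a
E
python3 - <<'E'
from ov import *
from cell import get_state
s0=cv2.imread("pics/scene0.png");t0=cv2.imread("pics/top0.png")
s=[];ims=[]
for i in range(4): s.append(get_state()["eef_pos"]);ims.append(vision.read_camera("scene")[:,:,::-1].astype(float))
print(np.round(s,2)); tcp=np.mean(s,0);im=np.mean(ims,0).astype(np.uint8);cv2.imwrite("pics/s3.png",im)
D=pose(tcp[:2]-1.3*np.array([-.235,.972]),13.6,90.0);F=pose((565.9,274.6),13.6,0)
dp=[D([[15,-70,190],[-15,-70,190],[-15,70,190]]),D([[15,-70,190],[15,-70,0],[-15,-70,0],[-15,-70,190]]),D([[15,-70,190],[15,70,190]])]+[D(circ((31,75,125),r)) for r in(7,11)]+[D(circ((31,75,83),11))]
fp=[F([[20,-20,240],[20,20,240],[-20,20,240],[-20,-20,240],[20,-20,240],[20,-20,40]]),F([[20,-20,40],[20,-170,40],[-20,-170,40],[-20,-20,40]])]+[F(circ((36,-25,z),11)) for z in(195,153,111)]+[F(circ((36,-25,195),7))]
h=np.zeros((600,800,3),np.uint8)
h[:300,:400]=tile("scene",im,296,132,50,37,8,dp)[:300].copy() if 0 else cv2.resize(tile("scene",im,296,132,50,37,8,dp),(400,300))
h[:300,400:]=cv2.resize(tile("scene",im,290,180,60,45,7,dp),(400,300))
h[300:,:400]=cv2.resize(tile("scene",s0,310,92,60,45,7,fp),(400,300))
h[300:,400:]=cv2.resize(tile("top",t0,174,192,60,45,7,fp),(400,300))
cv2.imwrite("pics/ov1.png",h)
E
```

```text
[[610.71 112.07 261.55]
 [610.74 112.16 261.4 ]
 [610.7  112.25 261.24]
 [610.65 112.28 261.04]]
```

View pics/ov1.png

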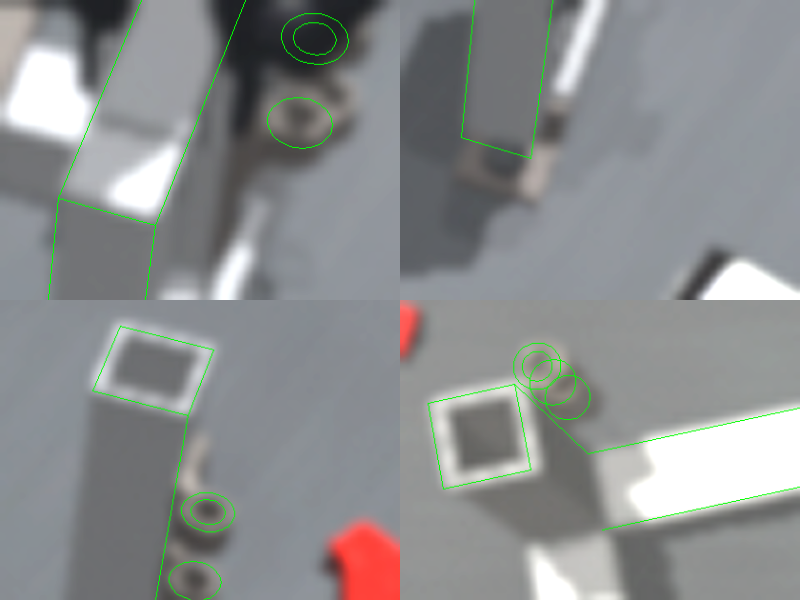

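Robot prediction and image agree to about half a pixel for both the door (tile edge at y≈218 against 224) and the jamb. I'll quantify the remaining offsets with edge profiles in the same camera.

```bash
python3 - <<'E'
from ov import *
from scipy.ndimage import map_coordinates
s0=cv2.cvtColor(cv2.imread("pics/scene0.png"),6).astype(float);s3=cv2.cvtColor(cv2.imread("pics/s3.png"),6).astype(float);t0=cv2.cvtColor(cv2.imread("pics/top0.png"),6).astype(float)
def edge(n,g,T,f,xs,w=7):
    """edge offset s (mm) along profile f(x,s): mean over x, gradient centroid near peak"""
    s=np.arange(-w,w+.1,.25)
    pr=np.array([map_coordinates(g,proj(n,T(np.array([f(x,q) for q in s]))).T[::-1],order=1) for x in xs]).mean(0)
    d=np.abs(np.gradient(pr,s));k=d.argmax();m=np.abs(s-s[k])<2.5
    return round(float((s[m]*d[m]).sum()/d[m].sum()),2),round(float(d[k]),1)
D=pose(np.array([610.7,112.2])-1.3*np.array([-.235,.972]),13.6,90.0);F=pose((565.9,274.6),13.6,0)
r=np.linspace
print("door latch y",edge("scene",s3,D,lambda x,q:[x,-70+q,190],r(-11,-4,8)),edge("scene",s3,D,lambda x,q:[x,-70+q,190],r(2,11,8)))
for sx in(-15,15): print("door x",sx,edge("scene",s3,D,lambda y,q:[sx+q,y,190],r(-64,-52,8)), "low",edge("scene",s3,D,lambda z,q:[sx+q,-70,z],r(20,170,30)))
for n,g in(("scene",s0),("top",t0)):
    for e in(-20,20):
        print(n,"jamb x",e,edge(n,g,F,lambda y,q:[e+q,y,240],r(-14,14,15)),"y",edge(n,g,F,lambda x,q:[x,e+q,240],r(-14,14,15)))
        print(n,"sill x",e,edge(n,g,F,lambda y,q:[e+q,y,40],r(-100,-70,15)),edge(n,g,F,lambda y,q:[e+q,y,40],r(-160,-130,15)))
# top view of the door as it stood: bias there
print("sill end",edge("scene",s0,F,lambda x,q:[x,-170+q,40],r(-14,14,15)),edge("top",t0,F,lambda x,q:[x,-170+q,40],r(-14,14,15)))
G=pose((500.7,-359.1),3.8,0)
for n,g in(("scene",s0),("top",t0)):
    for e in(-1,1): print(n,"door0 y",e,edge(n,g,G,lambda x,q:[x,e*70+q,190],r(-11,11,15)),"x",edge(n,g,G,lambda y,q:[e*15+q,y,190],r(-35,35,30)))
E
```

```text
door latch y (2.75, 7.2) (2.54, 17.3)
door x -15 (-0.71, 8.6) low (-1.91, 0.5)
door x 15 (-0.53, 21.7) low (5.83, 6.3)
scene jamb x -20 (4.05, 11.9) y (-1.09, 7.4)
scene sill x -20 (-1.02, 14.1) (-1.0, 14.4)
scene jamb x 20 (-5.22, 11.4) y (-3.86, 7.3)
scene sill x 20 (-0.01, 15.3) (-0.02, 15.3)
top jamb x -20 (5.2, 12.3) y (-4.95, 12.7)
top sill x -20 (-1.0, 18.1) (-1.02, 18.0)
top jamb x 20 (-4.77, 11.7) y (-6.11, 12.1)
top sill x 20 (1.02, 14.8) (0.79, 14.9)
sill end (0.74, 11.6) (-3.31, 10.7)
scene door0 y -1 (2.07, 24.9) x (-0.74, 19.3)
scene door0 y 1 (4.23, 1.7) x (-0.27, 21.3)
top door0 y -1 (0.04, 15.6) x (-0.1, 18.4)
top door0 y 1 (1.47, 17.3) x (-0.65, 16.8)
```

```bash
python3 - <<'E'
from ov import *
from scipy.ndimage import map_coordinates
from scipy.signal import find_peaks
s0=cv2.cvtColor(cv2.imread("pics/scene0.png"),6).astype(float);t0=cv2.cvtColor(cv2.imread("pics/top0.png"),6).astype(float)
F=pose((565.9,274.6),13.6,0);s=np.arange(-30,30.1,.5);xs=np.linspace(-12,12,13)
for n,g in(("scene",s0),("top",t0)):
  for ax in "xy":
    pr=np.array([map_coordinates(g,proj(n,F(np.array([[q,x,240] if ax=="x" else [x,q,240] for q in s]))).T[::-1],order=3) for x in xs]).mean(0)
    d=np.gradient(pr,s);p=find_peaks(np.abs(d),height=2)[0]
    print(n,ax,"rims",[(s[k],round(pr[k])) for k in find_peaks(pr,height=110)[0]],"edges",[(s[k],round(d[k],1)) for k in p])
E
```

```text
scene x rims [(np.float64(-19.5), 157), (np.float64(18.0), 151)] edges [(np.float64(-22.5), np.float64(10.6)), (np.float64(-16.0), np.float64(-13.7)), (np.float64(14.5), np.float64(13.5)), (np.float64(21.0), np.float64(-10.2))]
scene y rims [(np.float64(-17.0), 135), (np.float64(20.5), 142)] edges [(np.float64(-21.0), np.float64(8.3)), (np.float64(-13.0), np.float64(-7.3)), (np.float64(16.0), np.float64(8.7)), (np.float64(24.5), np.float64(-5.2))]
top x rims [(np.float64(-18.5), 163), (np.float64(19.0), 168)] edges [(np.float64(-21.5), np.float64(13.8)), (np.float64(-14.5), np.float64(-14.9)), (np.float64(15.5), np.float64(13.8)), (np.float64(22.5), np.float64(-10.6))]
top y rims [(np.float64(-21.5), 161), (np.float64(16.0), 168), (np.float64(28.0), 116)] edges [(np.float64(-25.0), np.float64(14.7)), (np.float64(-17.5), np.float64(-12.7)), (np.float64(12.0), np.float64(15.6)), (np.float64(19.5), np.float64(-9.6))]
```

In the same camera, relative offsets are about −0.9 mm in y and 0 in x. Remaining motion is 41 mm down and about 69 mm along tool x. I'll stop 24 mm short and look.

```bash
python3 -m creep '{"jaw":[0,0,0,0,0,0,0,0,0,0,0,0,0,0,0],"offset":[[0,-0.2,8],[0,-0.4,20],[0,-0.4,32],[0,-0.4,38],[0,-0.4,41],[0,-0.4,41],[4,-0.4,41],[11,-0.4,41],[20,-0.4,41],[29,-0.4,41],[37,-0.4,41],[42,-0.4,41],[45,-0.4,41],[45,-0.4,41],[45,-0.4,41]],"turn":[[0,0,0],[0,0,0],[0,0,0],[0,0,0],[0,0,0],[0,0,0],[0,0,0],[0,0,0],[0,0,0],[0,0,0],[0,0,0],[0,0,0],[0,0,0],[0,0,0],[0,0,0]]}'
cat > chk.py <<'E'
from ov import *
from cell import get_state
import sys
s=[];ims=[];
for i in range(5): s.append(get_state());ims.append(vision.read_camera("scene")[:,:,::-1].astype(float))
im=np.mean(ims,0).astype(np.uint8);cv2.imwrite(sys.argv[1].replace("ov","raw"),im)
tcp=np.mean([q["eef_pos"] for q in s],0);print("tcp",np.round(tcp,2),"std",np.std([q["eef_pos"] for q in s],0).round(2),"W",np.mean([q["wrist_force"] for q in s],0).round(2),"grip",s[-1]["grasp_force"],s[-1]["time"])
R=Ro.from_quat(np.roll(s[-1]["tcp_rot"],-1)).as_matrix();print("tool y yaw",np.degrees(np.arctan2(R[1,1],R[0,1])).round(2),"tilt",np.degrees(np.arccos(-R[2,2])).round(2))
ey=np.array([-.235,.972]);ex=np.array([.972,.235]);d=tcp[:2]-[565.9,274.6];print("TCP in F",d@ex,d@ey)
D=pose(tcp[:2]-1.3*ey,13.6,tcp[2]-170.3);F=pose(np.array((565.9,274.6))-.9*ey,13.6,0)
b=1.9*np.array([0,1,0]);  # scene bias seen along frame y
sh=lambda T:lambda P:T(np.atleast_2d(P)+b)
D,F=sh(D),sh(F)
dp=[D([[15,-70,190],[-15,-70,190],[-15,70,190]]),D([[15,-70,190],[15,-70,0],[-15,-70,0],[-15,-70,190]]),D([[15,-70,190],[15,70,190]])]+[D(circ((31,75,z),11)) for z in(125,107,83,65)]
fp=[F([[20,-20,240],[20,20,240],[-20,20,240],[-20,-20,240],[20,-20,240],[20,-20,40]])]
h=np.zeros((600,800,3),np.uint8)
h[:,:400]=cv2.resize(tile("scene",im,300,90,60,90,7,[]),(400,600))
h[:,400:]=cv2.resize(tile("scene",im,300,90,60,90,7,dp+fp),(400,600))
cv2.imwrite(sys.argv[1],h)
E
python3 chk.py pics/ov2.png
```

```text
time: 9.85
eef_pos: [599.5, 155.8, 219.3]
tcp_rot: [0.0, 0.619, 0.786, -0.0]
wrist_force: [-0.2, 0.6, -6.3]
gripper_width: 0.34
grasp_force: 80.5
tcp [599.52 155.64 219.27] std [0.01 0.07 0.01] W [-0.42  0.23 -6.36] grip 80.45578837394714 10.05
tool y yaw 13.56 tilt 0.0
TCP in F 4.724575539515765 -123.5332843784547
```

View pics/ov2.png

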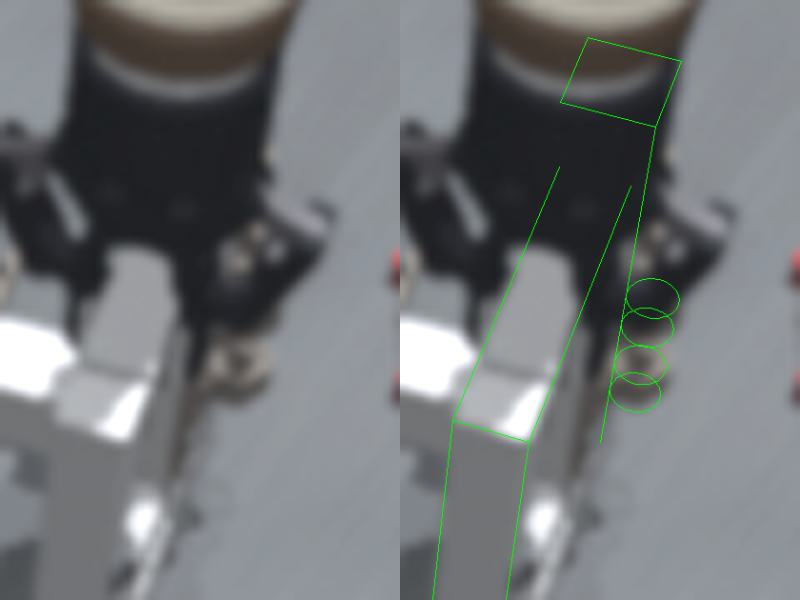

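The door's latch end lines up with the overlay (edge at about (130,440)), its lower knuckle is visible at (240,365), and there's no contact force. I'll repeat the edge measurement once in this settled pose.

```bash
python3 - <<'E'
from ov import *
from scipy.ndimage import map_coordinates
g=cv2.cvtColor(cv2.imread("pics/raw2.png"),6).astype(float)
def edge(T,f,xs,w=7):
    s=np.arange(-w,w+.1,.25)
    pr=np.array([map_coordinates(g,proj("scene",T(np.array([f(x,q) for q in s]))).T[::-1],order=1) for x in xs]).mean(0)
    d=np.abs(np.gradient(pr,s));k=d.argmax();m=np.abs(s-s[k])<2.5
    return round(float((s[m]*d[m]).sum()/d[m].sum()),2),round(float(d[k]),1)
D=pose(np.array([599.52,155.64])-1.3*np.array([-.235,.972]),13.6,49);r=np.linspace
print("y",edge(D,lambda x,q:[x,-70+q,190],r(-11,-4,8)),edge(D,lambda x,q:[x,-70+q,190],r(2,11,8)))
for sx in(-15,15): print("x",sx,edge(D,lambda y,q:[sx+q,y,190],r(-64,-52,8)))
E
```

```text
y (1.8, 6.7) (1.75, 15.3)
x -15 (-5.96, 8.0)
x 15 (-0.27, 21.2)
```

```bash
python3 -m creep '{"jaw":[0,0,0,0,0,0,0,0,0,0,0,0,0,0,0],"offset":[[1,0,0],[3,0,0],[5.5,0,0],[8,0,0],[10.5,0,0],[13,0,0],[15.5,0,0],[18,0,0],[20.5,0,0],[22.5,0,0],[24,0,0],[24,0,0],[24,0,0],[24,0,0],[24,0,0]],"turn":[[0,0,0],[0,0,0],[0,0,0],[0,0,0],[0,0,0],[0,0,0],[0,0,0],[0,0,0],[0,0,0],[0,0,0],[0,0,0],[0,0,0],[0,0,0],[0,0,0],[0,0,0]]}'
python3 chk.py pics/ov3.png
```

```text
time: 11.6
eef_pos: [593.9, 179.1, 219.3]
tcp_rot: [0.0, 0.619, 0.786, 0.0]
wrist_force: [0.2, -1.0, -6.5]
gripper_width: 0.342
grasp_force: 80.5
tcp [593.84 179.16 219.3 ] std [0.01 0.02 0.02] W [ 0.04 -0.32 -6.37] grip 80.45544505119324 11.8
tool y yaw 13.58 tilt 0.0
TCP in F 4.727296353213667 -99.33570178398077
```

View pics/ov3.png

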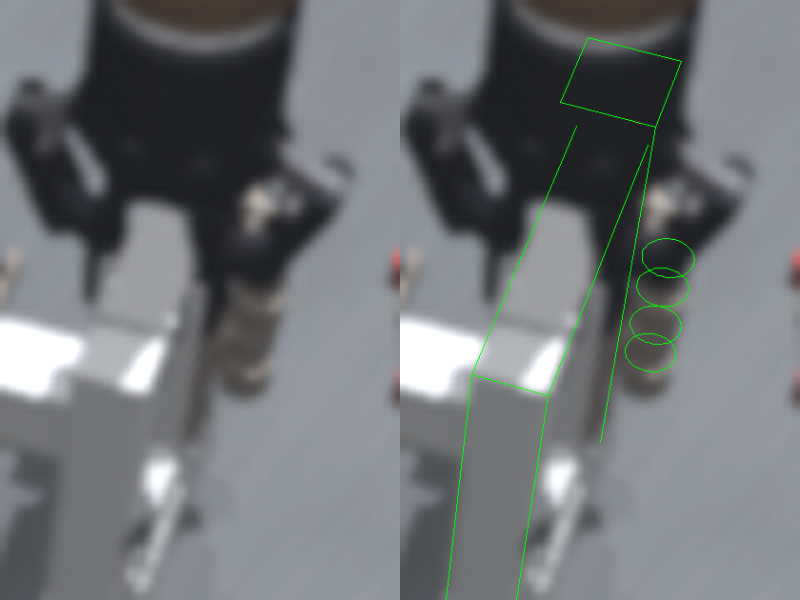

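The five knuckles now form one continuous column at about (245,340) in the crop. The force matches free hanging and the pose is steady. I'll hand it in.

```bash
python3 -c "
from cell import job
print(job.close_job())"
```

```text
the job is handed in; nothing more can be done
None
```

The tall door is held still at the jamb with its two knuckles in the gaps, and the job is handed in at about 12 s with no contact force seen; bore alignment is my estimate from the camera and arm readings (about 1 mm, up to about 3 mm if the top camera is right), and no verdict came back.

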